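Seat the rover's battery with the push tool

TASK

The push tool is stored handle-in: draw it out of its grey holder by the steel shank, lay it down flat on the teal mat and let go, then take it again by its orange handle and use its white tip to push the rover's battery pack gently but fully home along its bay. Keep the gripper off the rover and its pack, don't ram the pack, and leave everything else on the table where it is. At the end lay the tool down flat with its whole length on the mat.

Things in the scene. Friction and masses are not known exactly. Their poses are not given: they have to be found in the camera images.
- tool: loose push tool, 232 mm long, 0.12 kg: orange handle 110 long, 24 wide, 24 high; steel shank 110 long, 8 wide, 14 high; white tip 12 long, 20 wide, 24 high; all on one axis, level and 12 above what it lies on. Origin under the handle's centre; x points from handle to tip. Starts with its handle in the holder, shank and tip sticking out of the mouth, axis 26 above the table
- tool_tip (a point): centre of the tip's flat pushing face, 177 ahead of the handle's centre, on the tool's axis
- tool_shank (a point): a point on the tool's axis halfway along the shank's free length, 115 ahead of the handle's centre
- tool_handle (a point): centre of the orange handle, on the tool's axis
- tool_butt (a point): centre of the handle's rear end face, 55 behind the handle's centre, on the tool's axis
- holder: fixed grey tool holder, 126 long, 44 wide, 56 high: a channel 32 wide, 36 high inside, floor 14 above the table, closed at the rear, straps over the top, so the handle cannot be reached in it. Origin at the centre of its underside; the open mouth is its -x end, 63 from the origin; the tool slides out along the holder's -x
- mat: fixed thin teal mat with a white outline, 170 (x) by 360 (y), 3 thick; origin at the centre of its underside; long enough for the tool only along its y
- rover: fixed, chocked wheeled rover, 220 mm long (x), 170 wide, 130 high. Origin on the table under its centre. Its battery bay opens at its -x end, 110 from the origin, and runs along +x, between walls: 44 wide, floor 34 and roof rails 75 above the table with a 22 slot between them that shows the pack, no step at the mouth
- pack (a joint): how far the blue and yellow battery pack has slid along the bay's +x, in m: 0 = farthest out, 0.05 = fully home against the black contact block. It starts between 0 and 0.02, slides with about 3.5 N of friction and stays where it is left; at home it stops hard
- pack_face (a point): centre of the pack's red rear face (38 wide, 30 high), 51 above the table on the bay's centre line; 15 inside the bay's mouth at joint value 0, 65 inside when fully home. The tip pushes here
- servo: small blue servo motor, 40 x 20 x 36 high mm; loose bystander, origin at its underside, leave in place
- tape: yellow roll of tape lying flat, 58 across, 18 high mm; loose bystander, origin at its underside, leave in place
- bottle: clear water bottle, 64 across, 190 tall mm; loose bystander, origin at its underside, leave in place
- wheel: spare black tyre with red hub lying flat, 72 across, 25 high mm; loose bystander, origin at its underside, leave in place
- meter: yellow multimeter lying face up, 150 x 75 x 40 mm; loose bystander, origin at its underside, leave in place
- jar: clear screw jar with steel lid, 54 across, 65 tall mm; loose bystander, origin at its underside, leave in place
- driver: red-handled screwdriver lying down, about 190 long, 30 high mm; loose bystander, origin at its underside, leave in place
Things that resemble listed ones, but are neither listed nor needed, are in the scene too. What is meant by the tool is not brown, and is the larger of those in its own colour.

How it is judged:
By the outcome, as a careful person would: the job done as asked, in the order asked, and still so for the second after the job is handed in, with the robot touching nothing.
It also fails if it takes over 72 s, if anything falls off the work surface, if the arm or the gripper's body presses on something with over 40 N, if the wrist force passes 120 N, or if a joint passes its speed limit or range.

ROBOT

A 6-joint arm with a two-finger parallel gripper is mounted at the origin on the work surface. World frame = base frame: x ahead of the robot, y to its left, z up, the work surface at z = 0. Lengths are in mm, angles in rad, forces in N, time in s.
With the tool pointing down it reaches from about 300 to 775 mm from the base axis. Payload 14.6 kg.
Tool frame: the origin (TCP) lies between the finger pads; the fingertips stand 11 mm ahead of it and the grasp point (between the pads) lies 8 mm behind it; z points along the fingers, y is the line along which they close (so a half turn about z gives the same grasp; the last joint's range is limited). The gripper opens to 94 mm and grips with 3 to 60 N. Pads are 16 mm wide; open, the fingers measure 119 mm over their backs; the gripper's body (75 mm by 177 mm) begins 78 mm behind the grasp point.
Start: joints at [1.226, 0.3, 1.521, -0, 1.321, -0.067], TCP at [150.83, 528.904, 184.146] pointing down, gripper open.
Joint ranges: [-3.03, 3.03], [-0.79, 2.21], [0.23, 2.52], [-1.04, 4.18], [0, 3.07], [-2.55, 2.55]. Speed limits (rad/s): [2.22, 2.22, 2.57, 3.14, 3.14, 3.14].

INTERFACE

Orientations are given as [roll, pitch, yaw] about the fixed x, y, z axes, in that order (R = Rz(yaw) Ry(pitch) Rx(roll)).
In Python, from cell import manip gives the robot as it stands. The module is installed in compiled form; this text tells all that it offers.
- The arm moves only by the tool arm_command, never from a script. Its argument "rows" is one flat list of numbers, 5 for each row, row after row: the shift along the world's x, y, z in mm, then the turn about the world's z in degrees, then the finger opening in mm, from 0 to 94. In form: [dx, dy, dz, twist, jaw, dx, dy, dz, twist, jaw, ...]. A call has 1 to 5 rows; each row shifts and turns the commanded pose from where the row before left it; what a row does not reach is not made up. A row lasts 1/8 s, in which the tool goes at most 62.5 mm and 10.7 degrees, less where a joint would pass 70% of its speed; a pose out of reach is approached as far as the arm can. A call is refused whole if a number of a shift passes 62.5 or a number of a turn 10.7, either way. A call with a gripper value outside its range is refused whole. The fingers move at their own pace and stop on an object; "newtons" is the grip in N (left out, the last holds). Time passes only in rows, so rows that do not move let the fingers close. It gives the time, the measured TCP pose, the force and the opening at its end, in the units of the state.
- manip.read_state(): the state, without advancing time (a new reading comes with each control period).
- manip.camera(name): name is "scene" or "top" or "wrist"; returns a dict with "image" (400x640x3 uint8, blue, green, red), "z_map" (400x640 float32, mm along the optical axis (not along the pixel's ray), 0 where there is no reading), "fx", "fy", "cx", "cy" (pixels), "pose" (4x4, takes a point from camera to world coordinates). Camera axes: x right, y down, z forward; pixel columns grow to the right and rows downward; lengths in mm; the calibration is good to about 2 mm. The wrist camera is an equidistant fisheye: a pixel r from the principal point sees the ray r / f radians off the axis. A picture is of the moment at which its call begins.
- manip.sign_off(): hands the job in, once; it reports no verdict.
The state is a dict: "clock": time; "joints": joint angles; "qd": joint speeds; "effort": joint torques, N m; "eef_pos": TCP position; "eef_rot": TCP orientation; "wrist_force": force on the tool from outside, world axes, zero at the start; "moment": the same for the moment, N m; "finger_gap": finger opening in mm.
Only numpy, scipy, OpenCV 4.12 (cv2) and the standard library are available. Lean on these libraries where they do the work, as an engineer would, in place of code of your own. Each camera call takes 0.05 s, during which the arm holds its last target. There are 200 camera calls.

## Working session

There is one attempt and no reset: what is moved stays moved. The work goes in short steps, Python scripts to look and compute and a tool call to move; the robot and the scene stay as the last step left them, time stands still between calls to the robot, and variables do not carry over. Pictures are saved under pics/ and viewed, on a budget of 15 in all, crops included, one or two more only if the job needs it, and the job is handed in when it is done.

Besides the shell and the picture viewer there is one more tool, called after "Call:" as name(argument=value, ...), one argument or row to a line, values as JSON. arm_command: Moves the arm, as the interface text tells. Its arguments: {"type":"object","properties":{"rows":{"type":"array","items":{"type":"number"}},"newtons":{"type":"number"}},"required":["rows"]}

```bash
mkdir -p pics; cat > h.py <<'E'
import numpy as np, cv2
from cell import manip
def cap(n):
    c=manip.camera(n); cv2.imwrite(f'pics/{n}_{manip.read_state()["clock"]:.2f}.png',c['image']); return c
def pts(c):  # world points from depth (pinhole)
    v,u=np.mgrid[:400,:640]; z=c['z_map']
    P=np.stack([(u-c['cx'])/c['fx']*z,(v-c['cy'])/c['fy']*z,z,np.ones_like(z)],-1)
    return (P@np.array(c['pose']).T)[...,:3]
def ray(c,u,v,h):
    T=np.array(c['pose']); d=T[:3,:3]@np.array([(u-c['cx'])/c['fx'],(v-c['cy'])/c['fy'],1]); o=T[:3,3]
    return o+d*(h-o[2])/d[2]
E
python3 - <<'E'
from h import *
print(manip.read_state())
a=cap('top');b=cap('scene')
for c in(a,b): print(np.round(c['pose'],3),c['fx'],c['cx'],c['cy'])
cv2.imwrite('pics/both.png',np.vstack([a['image'],b['image']])[:, :])
np.savez('top0.npz',**{k:np.array(v) for k,v in a.items()});np.savez('scene0.npz',**{k:np.array(v) for k,v in b.items()})
E
ls pics
```

```text
{'clock': 0.0, 'joints': array([ 1.22639791e+00,  3.00438612e-01,  1.52152021e+00,  2.58510293e-05,
        1.32068662e+00, -6.65905226e-02]), 'qd': array([ 0.00058061,  0.00063105, -0.00066658, -0.00047603, -0.00149512,
        0.00156189]), 'effort': array([-3.27615311e-06, -5.31790030e+01, -3.52765703e+01,  7.08995503e-02,
        2.41306279e-02, -5.54486394e-05]), 'eef_pos': array([150.74090318, 528.67418566, 183.62990981]), 'eef_rot': array([-3.14054387e+00, -9.50383122e-05,  2.86377830e+00]), 'wrist_force': array([-0.04498253,  0.12838914,  0.23911693]), 'moment': array([0.0063227 , 0.02655859, 0.03786671]), 'finger_gap': 93.99279687023343}
[[ 2.000000e-02 -9.910000e-01  1.330000e-01  3.710170e+02]
 [-1.000000e+00 -2.300000e-02 -2.100000e-02 -5.641200e+01]
 [ 2.400000e-02 -1.320000e-01 -9.910000e-01  1.069569e+03]
 [ 0.000000e+00  0.000000e+00  0.000000e+00  1.000000e+00]] 363.3949918660239 318.2675558469678 197.83580415460855
[[ 7.480000e-01  4.930000e-01 -4.440000e-01  1.017413e+03]
 [ 6.630000e-01 -5.510000e-01  5.060000e-01 -6.480830e+02]
 [ 4.000000e-03 -6.730000e-01 -7.390000e-01  9.636220e+02]
 [ 0.000000e+00  0.000000e+00  0.000000e+00  1.000000e+00]] 424.52852381387373 318.26055332793584 202.18065731500113
both.png
scene_0.10.png
top_0.05.png
```

View pics/top_0.05.png

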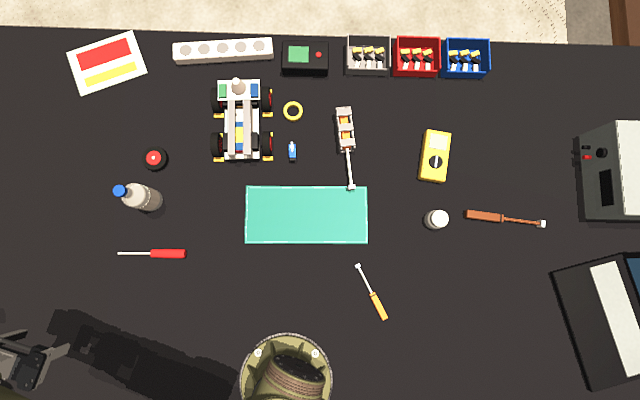

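View pics/scene_0.10.png

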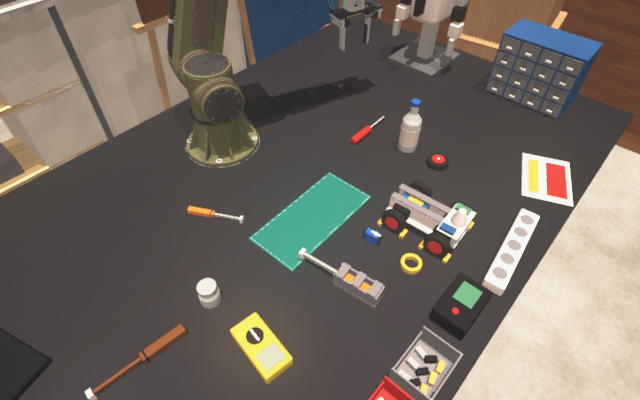

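The top view shows the holder at about (345,130) with the tool tip at (351,187). The mat spans (245–368, 185–243), and the rover is at (240,120) with its bay mouth facing down at about (240,160). The small orange tool at (370,290) and the brown one at (505,218) are decoys. Next I'll measure from the depth map.

```bash
python3 - <<'E'
from h import *
c=np.load('top0.npz'); P=pts(c); im=c['image'].astype(int); hsv=cv2.cvtColor(c['image'],cv2.COLOR_BGR2HSV)
def box(u0,v0,u1,v1):
    m=np.zeros((400,640),bool); m[v0:v1,u0:u1]=1; return m
m=(abs(hsv[...,0].astype(int)-85)<15)&(hsv[...,1]>100)&box(230,170,390,260)
u=cv2.findContours(m.astype(np.uint8),0,2)[0]; u=max(u,key=cv2.contourArea)
q=cv2.minAreaRect(np.array([ray(c,*p[0],3)[:2] for p in u],np.float32)); print('mat',q,cv2.boxPoints(q))
# tool shank: bright pixels below holder
m=box(340,148,360,192)&(im.min(-1)>120)
v,uu=np.nonzero(m)
W=np.array([ray(c,a,b,26) for a,b in zip(uu,v)])
for r in range(148,192,3):
    k=m[r]; 
    if k.any(): x=np.nonzero(k)[0]; print(r,x.min(),x.max(),ray(c,x.mean(),r,30).round(1),P[r,int(x.mean())].round(1))
# holder
H=P[...,2]; m=box(325,100,370,156)&(H>40)&(H<75)
if m.sum():
    q=cv2.minAreaRect(P[m][:,:2].astype(np.float32));print('holder',q,cv2.boxPoints(q))
# rover
m=box(200,70,280,170)&(H>60)
for lo,hi in((60,70),(70,85),(85,100),(100,125),(125,140)):
    k=box(200,70,280,170)&(H>lo)&(H<hi)
    if k.sum()>10: q=cv2.minAreaRect(P[k][:,:2].astype(np.float32));print('rover',lo,k.sum(),q)
cv2.imwrite('pics/crop1.png',np.hstack([cv2.resize(c['image'][70:170,200:300],(600,600),interpolation=2)]))
E
```

```text
mat ((464.742431640625, -43.92822265625), (152.8634033203125, 343.6495361328125), 0.8978742957115173) [[ 385.62756  126.67774]
 [ 391.01263 -216.9296 ]
 [ 543.8573  -214.53418]
 [ 538.4722   129.07315]]
148 340 348 [ 660.2 -151.7   30. ] [ 661.1 -152.    26.7]
151 341 350 [ 651.2 -156.4   30. ] [ 655.1 -156.1   15.2]
154 346 349 [ 642.3 -162.2   30. ] [ 641.4 -160.4   33.3]
157 346 349 [ 633.3 -162.3   30. ] [ 632.4 -160.5   33.2]
160 347 349 [ 624.3 -163.8   30. ] [ 624.4 -163.9   29.5]
163 347 350 [ 615.3 -165.4   30. ] [ 615.  -163.8   31.3]
166 347 350 [ 606.4 -165.4   30. ] [ 605.8 -163.7   32.3]
169 348 350 [ 597.4 -167.    30. ] [ 596.  -166.3   36.6]
172 348 351 [ 588.5 -168.5   30. ] [ 588.7 -167.2   29. ]
175 349 351 [ 579.7 -170.1   30. ] [ 579.6 -170.    30.4]
178 349 351 [ 570.8 -170.2   30. ] [ 570.6 -170.1   30.9]
181 349 352 [ 561.9 -171.7   30. ] [ 561.5 -170.    32.1]
184 349 355 [ 553.2 -176.1   30. ] [ 551.8 -175.2   38.1]
187 340 359 [ 544.2 -169.3   30. ] [ 542.9 -166.7   37.5]
190 340 359 [ 535.3 -167.8   30. ] [ 539.5 -170.4    3.2]
holder ((717.973388671875, -152.99362182617188), (126.6190185546875, 44.424339294433594), 7.1942949295043945) [[ 652.38055 -138.88486]
 [ 657.94403 -182.95944]
 [ 783.5662  -167.10239]
 [ 778.00275 -123.0278 ]]
rover 60 910 ((723.8137817382812, 151.315673828125), (205.42877197265625, 168.2212371826172), 2.59545636177063)
rover 70 1521 ((731.7462158203125, 151.11660766601562), (221.12429809570312, 165.67901611328125), 3.299717903137207)
rover 85 276 ((807.9016723632812, 154.13043212890625), (44.014625549316406, 110.15547180175781), 2.8032076358795166)
rover 100 96 ((813.623291015625, 152.8290252685547), (26.293846130371094, 31.740779876708984), 38.46126937866211)
rover 125 23 ((815.6871337890625, 155.7965545654297), (13.556488990783691, 15.775927543640137), 30.376544952392578)
```

View pics/crop1.png

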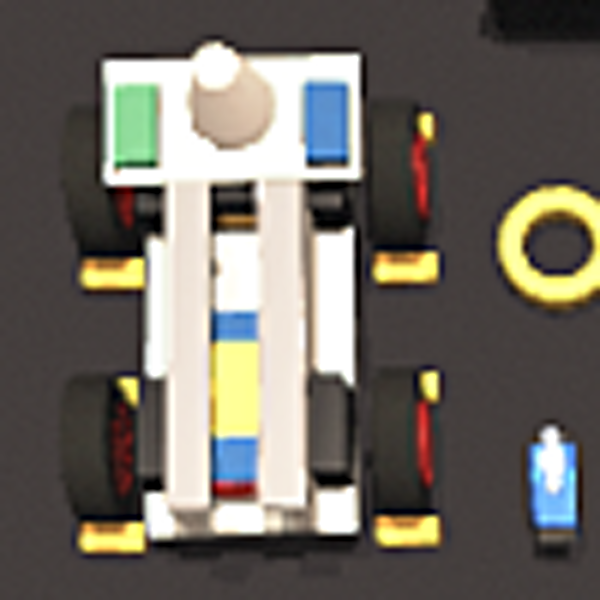

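The crop shows the rover pointing up, with rails at crop columns 165–305. The red pack face is at crop (235,490) and the bay mouth is at about row 510. Next I'll measure the rail edges and start the approach to the shank.

```bash
python3 - <<'E'
from h import *
c=np.load('top0.npz'); P=pts(c); hsv=cv2.cvtColor(c['image'],cv2.COLOR_BGR2HSV)
for r in (105,120,135,145): print(r,P[r,222:258,2].round(0).astype(int).tolist())
for r in (120,140): print(r,hsv[r,222:258].tolist())
for u in (230,239,247): print(u,[(int(r),*P[r,u].round(0).astype(int).tolist(),*hsv[r,u].tolist()) for r in range(146,164)])
E
```

```text
105 [16, 65, 63, 59, 62, 61, 77, 78, 79, 77, 78, 79, 77, 55, 53, 53, 57, 54, 57, 55, 53, 78, 80, 78, 79, 81, 78, 75, 78, 61, 58, 57, 59, 58, 55, 56]
120 [1, 2, 1, 32, 37, 36, 78, 77, 79, 78, 77, 79, 84, 74, 31, 33, 35, 36, 32, 32, 35, 78, 79, 79, 78, 79, 78, 76, 81, 61, 46, 32, 31, 34, 29, 34]
135 [10, 66, 64, 61, 63, 66, 80, 77, 78, 80, 82, 80, 81, 75, 66, 69, 68, 66, 69, 68, 66, 80, 80, 80, 76, 82, 77, 81, 77, 65, 60, 64, 65, 65, 68, 66]
145 [13, 66, 66, 65, 62, 65, 81, 80, 78, 77, 78, 77, 80, 76, 65, 67, 67, 70, 66, 66, 67, 79, 77, 78, 76, 79, 79, 82, 80, 69, 66, 63, 63, 65, 64, 66]
120 [[175, 24, 65], [0, 35, 51], [38, 18, 156], [0, 0, 255], [0, 0, 255], [37, 14, 245], [17, 17, 247], [16, 27, 237], [15, 23, 239], [15, 23, 240], [16, 24, 241], [15, 21, 244], [18, 34, 234], [18, 58, 185], [0, 0, 255], [30, 5, 255], [30, 3, 255], [0, 0, 255], [0, 0, 255], [0, 0, 255], [0, 0, 255], [21, 19, 250], [16, 27, 239], [16, 23, 240], [16, 22, 241], [14, 22, 241], [14, 22, 243], [16, 20, 246], [20, 34, 233], [15, 67, 130], [16, 58, 221], [0, 0, 255], [0, 0, 255], [0, 0, 255], [0, 0, 255], [0,
[... 1684 characters left out ...]
1, 620, 160, -1, 10, 25, 31), (162, 616, 159, 3, 0, 24, 54), (163, 614, 160, -1, 4, 29, 62)]
247 [(146, 645, 124, 78, 16, 22, 245), (147, 641, 123, 82, 17, 22, 245), (148, 639, 124, 80, 17, 21, 244), (149, 636, 124, 79, 17, 22, 245), (150, 634, 123, 79, 17, 22, 245), (151, 631, 123, 79, 17, 21, 245), (152, 627, 123, 82, 16, 22, 247), (153, 625, 123, 80, 30, 5, 255), (154, 633, 131, 35, 17, 36, 199), (155, 631, 131, 33, 17, 48, 134), (156, 628, 131, 33, 18, 43, 161), (157, 624, 130, 36, 19, 42, 176), (158, 623, 131, 30, 21, 37, 109), (159, 628, 137, -4, 0, 20, 26), (160, 623, 136, 3, 170, 26, 29), (161, 621, 136, 1, 10, 25, 31), (162, 618, 136, -1, 15, 18, 28), (163, 615, 136, -3, 4, 28, 64)]
```

Call:
arm_command(
  rows=[50, -50, 0, 10, 94, 50, -60, 0, 10, 94, 55, -60, 0, 3, 94, 55, -60, 0, 0, 94, 55, -60, 0, 0, 94],
)

```text
clock: 0.72
eef_pos: [359.8, 300.5, 184.2]
eef_rot: [3.142, -0.0, -3.031]
wrist_force: [0.7, 1.5, -0.4]
finger_gap: 93.6
```

Call:
arm_command(
  rows=[50, -60, 0, 0, 94, 50, -60, 0, 0, 94, 50, -60, 0, 0, 94, 40, -60, 0, 0, 94, 0, -60, 0, 0, 94],
)

```text
clock: 1.35
eef_pos: [514.5, 44.2, 183.4]
eef_rot: [3.142, -0.001, -3.032]
wrist_force: [0.3, -0.5, -0.3]
finger_gap: 94.1
```

Call:
arm_command(
  rows=[30, -55, 0, 1, 94, 30, -55, 0, 0, 94, 30, -55, 0, 0, 94, 15, -40, 0, 0, 94, 0, 0, 0, 0, 94],
)

```text
clock: 1.98
eef_pos: [618.3, -161.0, 182.9]
eef_rot: [3.141, -0.002, -3.017]
wrist_force: [-0.1, 0.7, -0.7]
finger_gap: 93.6
```

```bash
python3 - <<'E'
from h import *
c=np.load('top0.npz')
for r in (105,120,135,145,153): print(ray(c,239,r,78).round(1))
s=manip.read_state(); print(s['eef_pos'],s['eef_rot'],s['joints'])
w=manip.camera('wrist'); np.savez('w1.npz',**{k:np.array(v) for k,v in w.items()})
cv2.imwrite('pics/w1.png',w['image']); print(np.array(w['pose']).round(3).tolist(),w['fx'],w['cx'],w['cy'])
E
```

```text
[764.1 152.3  78. ]
[720.  150.1  78. ]
[676.4 148.   78. ]
[647.6 146.6  78. ]
[624.7 145.5  78. ]
[ 618.28998502 -160.97754903  182.86003803] [ 3.14108949e+00 -1.55850005e-03 -3.01715087e+00] [-3.11928936e-01  5.03619658e-01  1.24159683e+00 -2.05753444e-04
  1.39800129e+00 -2.00713112e+00]
[[-0.124, 0.96, 0.252, 544.439], [0.992, 0.119, 0.033, -170.551], [0.001, 0.254, -0.967, 383.672], [0.0, 0.0, 0.0, 1.0]] 309.70691628693146 322.70104562612795 199.6967245632255
```

View pics/w1.png

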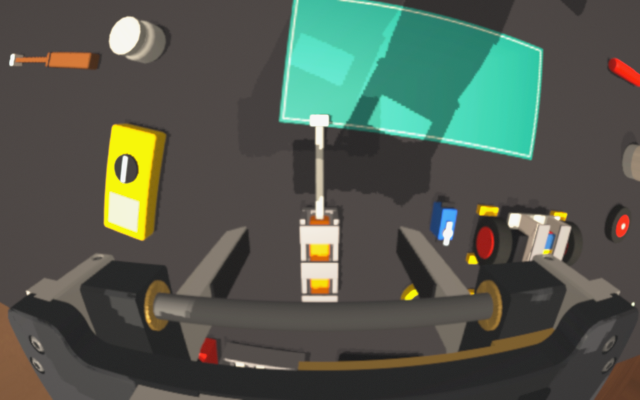

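The wrist view shows the shank running from the tip at (319,120) to the holder mouth at (319,212), between the open fingers. I'll compute its line.

```bash
cat >> h.py <<'E'
def fray(c,u,v,h):
    T=np.array(c['pose']); a=np.array([u-c['cx'],v-c['cy']]); r=np.hypot(*a); t=r/c['fx']
    d=T[:3,:3]@np.array([*(a/max(r,1e-9)*np.sin(t)),np.cos(t)]); o=T[:3,3]; return o+d*(h-o[2])/d[2]
E
python3 - <<'E'
from h import *
w=np.load('w1.npz'); g=w['image'].astype(int).min(-1)
for r in range(112,216,6):
    x=np.nonzero(g[r,300:340]>100)[0]+300
    if len(x): print(r,x.min(),x.max(),fray(w,x.mean(),r,33).round(1))
E
```

```text
112 300 303 [ 538.  -194.8   33. ]
118 300 329 [ 543.1 -179.5   33. ]
124 309 339 [ 548.6 -168.6   33. ]
130 315 323 [ 556.  -172.8   33. ]
136 315 323 [ 562.7 -172.    33. ]
142 315 323 [ 569.5 -171.1   33. ]
148 316 322 [ 576.3 -170.3   33. ]
154 316 322 [ 583.1 -169.5   33. ]
160 316 322 [ 589.9 -168.6   33. ]
166 316 323 [ 596.7 -167.2   33. ]
172 316 323 [ 603.6 -166.4   33. ]
178 316 323 [ 610.6 -165.5   33. ]
184 316 323 [ 617.6 -164.7   33. ]
190 316 323 [ 624.7 -163.8   33. ]
196 316 323 [ 631.8 -162.9   33. ]
202 315 323 [ 639.1 -162.6   33. ]
208 315 323 [ 646.3 -161.7   33. ]
214 309 332 [ 653.6 -160.1   33. ]
```

Call:
arm_command(
  rows=[2, -3.5, -40, 0, 60, 0, 0, -45, 0, 50, 0, 0, -45, 0, 50, 0, 0, -30, 0, 50, 0, 0, -4, 0, 50],
)

```text
clock: 2.65
eef_pos: [619.1, -160.4, 18.5]
eef_rot: [3.14, -0.003, -3.013]
wrist_force: [-0.1, -0.6, 0.4]
finger_gap: 50.3
```

Call:
arm_command(
  rows=[0, 0, 0, 0, 20, 0, 0, 0, 0, 0, 0, 0, 0, 0, 0, 0, 0, 0, 0, 0, 0, 0, 0, 0, 0],
  newtons=45,
)

```text
clock: 3.28
eef_pos: [620.4, -162.0, 20.4]
eef_rot: [-3.141, 0.0, -3.014]
wrist_force: [-0.3, 0.4, -0.5]
finger_gap: 3.4
```

```bash
python3 - <<'E'
from h import *
s=manip.read_state(); print(s['eef_pos'],s['finger_gap'],s['wrist_force'])
w=manip.camera('wrist'); cv2.imwrite('pics/w2.png',w['image'])
E
```

```text
[ 620.352869   -161.99919273   20.38983128] 3.4312738456619787 [-0.25907755  0.37382273 -0.47890148]
```

View pics/w2.png

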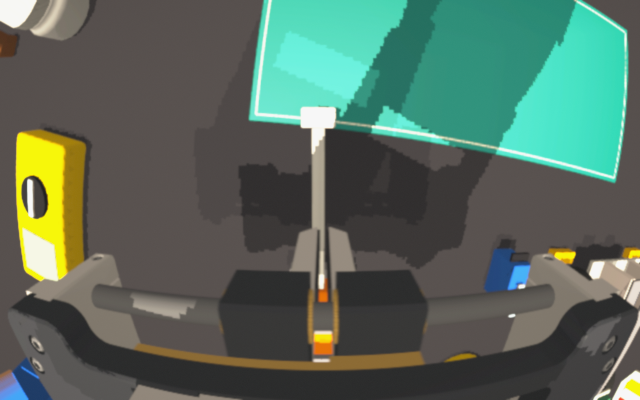

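The wrist view shows the shank between the fingertips at about (320,235), although the gap reading is low. I'll do a small test pull, then continue.

Call:
arm_command(
  rows=[0, 0, 0, 0, 0, 0, 0, 0, 0, 0, -6, -0.75, 0, 0, 0, -8, -1, 0, 0, 0, -8, -1, 0, 0, 0],
)

```text
clock: 3.95
eef_pos: [597.6, -164.8, 20.2]
eef_rot: [3.142, -0.0, -3.014]
wrist_force: [0.2, 0.2, -0.2]
finger_gap: 0.3
```

```bash
python3 - <<'E'
from h import *
w=manip.camera('wrist'); cv2.imwrite('pics/w3.png',w['image']); g=w['image'].astype(int).min(-1)
for r in range(90,140,4):
    x=np.nonzero(g[r,290:350]>110)[0]+290
    if len(x): print(r,x.min(),x.max(),fray(w,x.mean(),r,38).round(1))
E
```

```text
(no output)
```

View pics/w3.png

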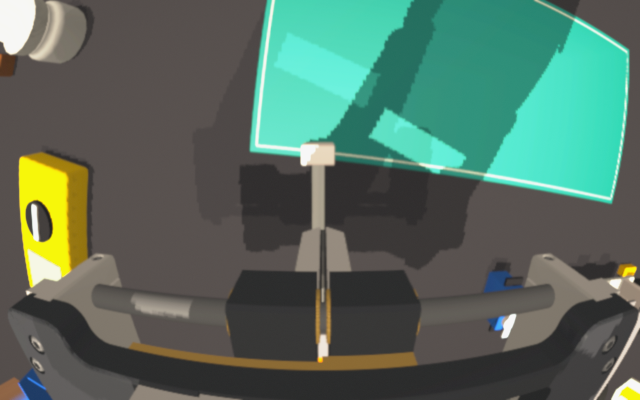

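The fingers are fully closed and the tip stayed at about (318,155), so the shank is not held. I'll check where the fingers and shank really are using depth.

```bash
cat >> h.py <<'E'
def fpt(c,u,v):
    T=np.array(c['pose']); a=np.array([u-c['cx'],v-c['cy']]); r=np.hypot(*a); t=r/c['fx']
    d=np.array([*(a/max(r,1e-9)*np.tan(t)),1])*c['z_map'][int(v),int(u)]; return (T[:3,:3]@d+T[:3,3]).round(1)
E
python3 - <<'E'
from h import *
w=manip.camera('wrist'); print(np.array(w['pose']).round(3)[:3,3])
for u,v in [(318,150),(318,160),(318,175),(318,190),(318,205),(318,220),(318,226),(316,230),(312,235),(312,245),(335,235),(335,245),(312,260),(322,240),(322,260),(322,300),(322,320),(322,350),(250,300),(260,170)]: print(u,v,fpt(w,u,v))
c=cap('top');P=pts(c)
for r in range(153,192,5): print(r,[tuple(P[r,k].round(0).astype(int)) for k in range(344,356,2)])
E
```

```text
[ 522.888 -174.64   220.923]
318 150 [ 541.  -174.9   37.4]
318 160 [ 547.1 -174.2   36.5]
318 175 [ 556.7 -173.    33.4]
318 190 [ 566.2 -171.9   33. ]
318 205 [ 575.8 -170.7   33.1]
318 220 [ 585.8 -169.4   32.7]
318 226 [ 590.  -168.9   32.2]
316 230 [ 587.6 -170.3   46.7]
312 235 [ 587.8 -172.4   55.1]
312 245 [ 587.1 -171.9   71.3]
335 235 [ 586.1 -159.3   55.1]
335 245 [ 586.  -159.9   70.3]
312 260 [ 588.1 -171.3   87.1]
322 240 [ 587.9 -166.6   60.6]
322 260 [ 588.9 -166.4   84. ]
322 300 [ 595.1 -165.6  110.3]
322 320 [ 570.9 -168.6  156.8]
322 350 [ 673.3 -155.8   56. ]
250 300 [ 565.4 -186.5  159.8]
260 170 [ 563.9 -215.1    1.4]
153 [(np.int64(549), np.int64(-118), np.int64(394)), (np.int64(549), np.int64(-122), np.int64(396)), (np.int64(548), np.int64(-126), np.int64(397)), (np.int64(549), np.int64(-130), np.int64(397)), (np.int64(549), np.int64(-134), np.int64(395)), (np.int64(552), np.int64(-139), np.int64(383))]
158 [(np.int64(534), np.int64(-117), np.int64(415)), (np.int64(534), np.int64(-120), np.int64(416)), (np.int64(533), np.int64(-124), np.int64(419)), (np.int64
[... 1192 characters left out ...]
), np.int64(446)), (np.int64(492), np.int64(-129), np.int64(442)), (np.int64(491), np.int64(-132), np.int64(445))]
183 [(np.int64(480), np.int64(-113), np.int64(455)), (np.int64(480), np.int64(-117), np.int64(454)), (np.int64(481), np.int64(-120), np.int64(453)), (np.int64(481), np.int64(-124), np.int64(452)), (np.int64(481), np.int64(-128), np.int64(451)), (np.int64(482), np.int64(-131), np.int64(448))]
188 [(np.int64(471), np.int64(-113), np.int64(461)), (np.int64(470), np.int64(-116), np.int64(462)), (np.int64(471), np.int64(-120), np.int64(459)), (np.int64(471), np.int64(-123), np.int64(460)), (np.int64(471), np.int64(-127), np.int64(459)), (np.int64(472), np.int64(-131), np.int64(455))]
```

```bash
python3 - <<'E'
from h import *
im=cv2.imread('pics/w3.png'); im2=cv2.imread('pics/w2.png')
cv2.imwrite('pics/z.png',np.hstack([cv2.resize(k[190:330,270:370],(400,560),interpolation=cv2.INTER_CUBIC) for k in (im2,im)]))
w=manip.camera('wrist')
for u in (298,305,312,335,342): print(u,[(v,fpt(w,u,v).tolist()) for v in (222,226,230,234,238)])
E
```

```text
298 [(222, [601.8, -183.3, -1.0]), (226, [604.2, -182.9, 1.2]), (230, [607.8, -182.6, 0.2]), (234, [610.5, -182.2, 1.6]), (238, [614.5, -182.0, -0.1])]
305 [(222, [600.9, -178.0, -0.4]), (226, [603.7, -177.7, 0.6]), (230, [607.3, -177.3, -0.4]), (234, [589.4, -176.4, 53.7]), (238, [589.4, -176.0, 59.8])]
312 [(222, [588.7, -173.0, 33.1]), (226, [591.3, -172.7, 33.3]), (230, [588.6, -172.6, 47.8]), (234, [588.2, -172.4, 55.5]), (238, [589.2, -172.1, 59.1])]
335 [(222, [597.7, -155.6, 0.6]), (226, [600.5, -155.3, 1.7]), (230, [587.8, -158.7, 45.4]), (234, [586.5, -159.3, 55.6]), (238, [586.8, -159.5, 61.0])]
342 [(222, [597.1, -150.3, 0.5]), (226, [600.3, -149.9, 0.3]), (230, [603.6, -149.4, 0.0]), (234, [586.5, -155.2, 54.2]), (238, [586.4, -155.6, 60.9])]
```

View pics/z.png

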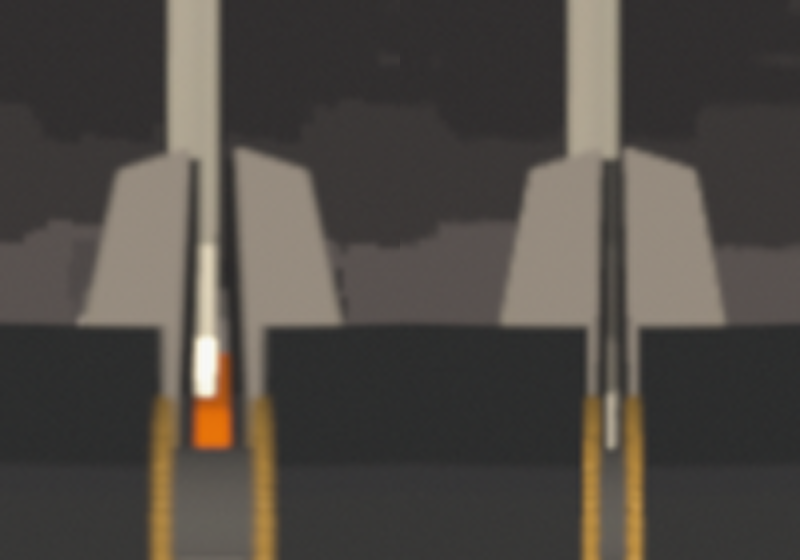

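The zoom shows closed fingertips ending at row 228, about 43 mm above the table by wrist depth. That is above the shank, and the readout disagrees. I'll cross-check with the scene camera.

```bash
python3 - <<'E'
from h import *
s=manip.read_state(); print(s['eef_pos'],s['joints'])
c=cap('scene');P=pts(c)
m=(abs(P[...,0]-600)<25)&(abs(P[...,1]+165)<40)&(P[...,2]>4)&(P[...,2]<140)
v,u=np.nonzero(m); print(u.min(),u.max(),v.min(),v.max())
cv2.imwrite('pics/s2.png',cv2.resize(c['image'][max(0,v.min()-60):v.max()+60,u.min()-70:u.max()+70],None,fx=4,fy=4,interpolation=2)[:600,:800])
Q=P[m]
for lo in range(5,140,8):
    k=Q[(Q[:,2]>=lo)&(Q[:,2]<lo+8)]
    if len(k): print(lo,len(k),k[:,:2].min(0).round(),k[:,:2].max(0).round())
E
```

```text
[ 598.31280825 -164.77458625   20.42041233] [-3.27748426e-01  6.24480534e-01  1.45316063e+00  2.29695029e-06
  1.06360556e+00 -2.02592815e+00]
304 334 244 275
5 4 [ 577. -203.] [ 605. -145.]
13 2 [ 592. -171.] [ 605. -170.]
21 17 [ 591. -174.] [ 624. -167.]
29 41 [ 587. -174.] [ 625. -162.]
37 5 [ 601. -173.] [ 625. -167.]
45 7 [ 607. -172.] [ 610. -157.]
53 20 [ 594. -178.] [ 610. -152.]
61 15 [ 595. -180.] [ 611. -154.]
69 20 [ 597. -179.] [ 611. -154.]
77 16 [ 600. -177.] [ 610. -153.]
85 17 [ 604. -180.] [ 611. -151.]
93 8 [ 607. -177.] [ 611. -159.]
101 8 [ 599. -179.] [ 611. -161.]
109 4 [ 599. -179.] [ 604. -177.]
117 2 [ 605. -178.] [ 608. -178.]
133 1 [ 612. -186.] [ 612. -186.]
```

View pics/s2.png

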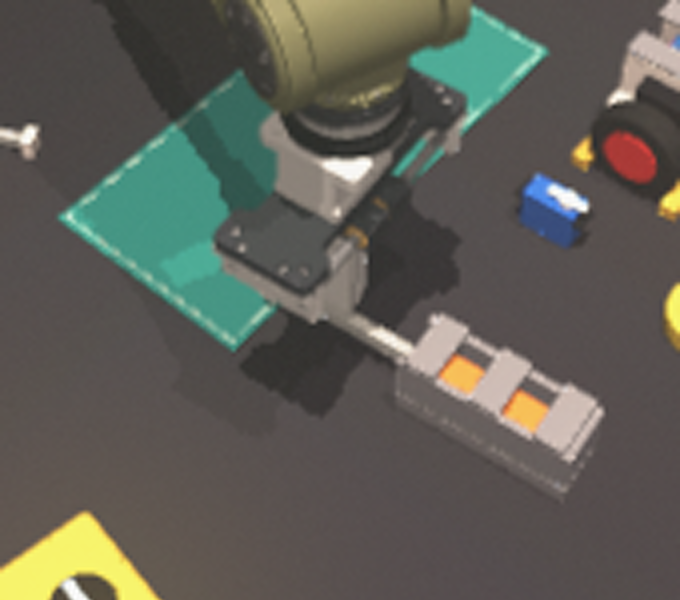

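Both views agree: the real fingertips sit about 24 mm above the reported TCP z, not 11 mm below it. The fingers closed above the shank and nothing was moved. I'll correct for this by opening, lowering about 34 mm, shifting slightly in -y and regrasping.

Call:
arm_command(
  rows=[0, 0, 0, 0, 40, 0, -2.5, 0, 0, 40, 0, 0, -6, 0, 40, 0, 0, -6, 0, 40, 0, 0, -6, 0, 40],
)

```text
clock: 4.82
eef_pos: [598.2, -167.1, 1.5]
eef_rot: [3.141, -0.0, -3.014]
wrist_force: [-0.2, -0.5, -0.4]
finger_gap: 39.5
```

Call:
arm_command(
  rows=[0, 0, -6, 0, 40, 0, 0, -6, 0, 40, 0, 0, -2, 0, 40, 0, 0, 0, 0, 20, 0, 0, 0, 0, 4],
)

```text
clock: 5.45
eef_pos: [598.5, -167.3, -11.5]
eef_rot: [-3.141, 0.0, -3.014]
wrist_force: [0.4, -0.4, -0.1]
finger_gap: 23.3
```

Call:
arm_command(
  rows=[0, 0, 0, 0, 0, 0, 0, 0, 0, 0, 0, 0, 0, 0, 0],
)

```text
clock: 5.82
eef_pos: [598.4, -167.2, -11.7]
eef_rot: [-3.141, 0.0, -3.014]
wrist_force: [0.3, -0.5, 0.7]
finger_gap: 7.7
```

Gap is 7.7 mm, so the shank is held. Now I draw it out along -x of the holder (7.1°) in even steps.

Call:
arm_command(
  rows=[0, 0, 0, 0, 0, -8, -1, 0, 0, 0, -12, -1.5, 0, 0, 0, -16, -2, 0, 0, 0, -16, -2, 0, 0, 0],
  newtons=50,
)

```text
clock: 6.45
eef_pos: [545.0, -173.8, -11.8]
eef_rot: [3.141, -0.0, -3.014]
wrist_force: [1.6, 0.6, -0.5]
finger_gap: 7.6
```

Call:
arm_command(
  rows=[-16, -2, 0, 0, 0, -16, -2, 0, 0, 0, -16, -2, 0, 0, 0, -16, -2, 0, 0, 0, -16, -2, 0, 0, 0],
)

```text
clock: 7.08
eef_pos: [464.6, -183.6, -12.0]
eef_rot: [3.141, -0.001, -3.014]
wrist_force: [-0.7, 0.6, -1.7]
finger_gap: 7.5
```

```bash
python3 - <<'E'
from h import *
s=manip.read_state(); print(s['eef_pos'],s['finger_gap'],s['wrist_force'],s['moment'])
w=manip.camera('wrist'); np.savez('w4.npz',**{k:np.array(v) for k,v in w.items()}); cv2.imwrite('pics/w4.png',w['image'])
g=w['image'].astype(int).min(-1)
for r in range(110,180,6):
    x=np.nonzero(g[r,290:350]>110)[0]+290
    if len(x): print(r,x.min(),x.max(),fpt(w,x.mean(),r))
E
```

```text
[ 464.6491302  -183.57489547  -11.99395403] 7.549869949139395 [-0.65611072  0.56319086 -1.71117522] [ 0.01952196  0.09449774 -0.04198169]
110 290 342 [ 385.3 -197.8    3.9]
116 327 349 [ 387.1 -184.4    2.5]
146 306 339 [ 406.3 -191.2    2.5]
152 302 343 [ 406.2 -191.3   38.4]
158 302 343 [ 409.2 -190.9   37.9]
164 302 343 [ 412.2 -190.5   37.6]
170 302 343 [ 415.  -190.2   38.5]
176 316 330 [ 418.8 -189.4   33.6]
```

View pics/w4.png

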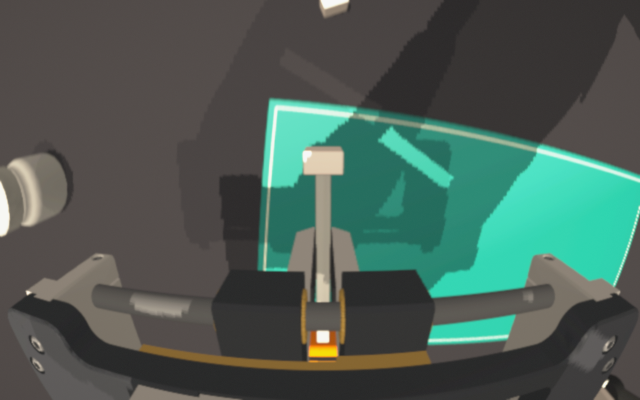

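The tool is fully out and level: tip at x≈406, butt at about 636, mouth at 655. Now I lift it, turn it -96° and carry it to over the mat.

Call:
arm_command(
  rows=[0, 0, 8, 0, 0, 0, 0, 16, 0, 0, 0, 0, 22, 0, 0, 0, 0, 24, 0, 0, 0, 0, 20, 0, 0],
)

```text
clock: 7.75
eef_pos: [467.0, -183.7, 80.3]
eef_rot: [-3.141, 0.001, -3.014]
wrist_force: [-0.4, -0.1, -1.8]
finger_gap: 7.6
```

Call:
arm_command(
  rows=[0, 12, 0, -6, 0, 0, 20, 0, -10, 0, 0, 20, 0, -10, 0, 0, 20, 0, -10, 0, 0, 20, 0, -10, 0],
)

```text
clock: 8.38
eef_pos: [466.8, -90.9, 79.4]
eef_rot: [3.141, 0.001, 2.461]
wrist_force: [1.7, 0.0, -1.6]
finger_gap: 7.7
```

Call:
arm_command(
  rows=[0, 20, 0, -10, 0, 0, 20, 0, -10, 0, 0, 20, 0, -10, 0, 0, 20, 0, -10, 0, 0, 13, 0, -7, 0],
)

```text
clock: 9.0
eef_pos: [466.8, 2.3, 79.4]
eef_rot: [3.14, 0.0, 1.642]
wrist_force: [0.1, -0.2, -1.7]
finger_gap: 7.9
```

Call:
arm_command(
  rows=[0, 5, 0, -3, 0, 0, 0, 0, 0, 0, 0, 0, 0, 0, 0],
)

```text
clock: 9.38
eef_pos: [466.6, 6.2, 78.7]
eef_rot: [3.141, 0.0, 1.595]
wrist_force: [0.7, 0.4, -2.9]
finger_gap: 7.2
```

```bash
cat >> h.py <<'E'
def toolpts(cam='top'):
    c=manip.camera(cam); hsv=cv2.cvtColor(c['image'],cv2.COLOR_BGR2HSV); P=pts(c); return c,hsv,P
E
python3 - <<'E'
from h import *
s=manip.read_state(); print(s['eef_pos'],s['eef_rot'],s['finger_gap'],s['joints'])
c,hsv,P=toolpts('scene'); cv2.imwrite('pics/s3.png',c['image'])
m=(abs(hsv[...,0].astype(int)-13)<6)&(hsv[...,1]>150)&(hsv[...,2]>120)&(P[...,2]>40)&(P[...,0]<620)&(P[...,1]<0)&(P[...,2]<200)
Q=P[m]; print(len(Q)); print(Q.min(0),Q.max(0),np.median(Q,0))
E
```

```text
[466.56196146   6.22039889  78.70224124] [3.14094311e+00 3.15245108e-05 1.59493474e+00] 7.23491415992473 [-6.52048994e-02  2.38956311e-01  1.86511240e+00  3.08505078e-05
  1.03687417e+00 -8.93590183e-02]
210
[ 457.45172635 -168.87781309  109.60901789] [485.06133468 -59.78389342 132.80214272] [ 480.79814292 -120.31769973  125.998995  ]
```

Call:
arm_command(
  rows=[-4, 8, -20, -0.5, 0, 0, 0, -24, 0, 0, 0, 0, -24, 0, 0, 0, 0, -16, 0, 0, 0, 0, -8, 0, 0],
)

```text
clock: 10.05
eef_pos: [462.2, 14.2, -14.4]
eef_rot: [-3.141, -0.0, 1.585]
wrist_force: [-1.2, -0.5, -2.0]
finger_gap: 7.6
```

Call:
arm_command(
  rows=[0, 0, -2, 0, 0, 0, 0, -1, 0, 0, 0, 0, 0, 0, 0],
)

```text
clock: 10.42
eef_pos: [462.6, 14.3, -16.4]
eef_rot: [3.141, 0.0, 1.585]
wrist_force: [-0.5, 0.2, -1.6]
finger_gap: 7.7
```

```bash
python3 - <<'E'
from h import *
s=manip.read_state(); print(s['eef_pos'],s['eef_rot'],s['wrist_force'],s['moment'])
c,hsv,P=toolpts('scene'); np.savez('s4.npz',P=P,im=c['image'])
m=(abs(hsv[...,0].astype(int)-13)<6)&(hsv[...,1]>150)&(hsv[...,2]>120)&(P[...,2]<40)&(P[...,0]<620)&(P[...,0]>400)&(P[...,1]<0)
Q=P[m]; print(len(Q)); print(Q.min(0),Q.max(0),np.percentile(Q[:,2],[5,50,90]))
# top-surface z along handle
for y in range(-165,-50,20):
    k=Q[abs(Q[:,1]-y)<10]; print(y,len(k),np.percentile(k[:,2],[10,80,95]).round(1) if len(k) else '')
w=manip.camera('wrist')
for u in (305,312,335,342): print(u,[(v,fpt(w,u,v).tolist()) for v in range(224,240,3)])
E
```

```text
[462.59623908  14.29933786 -16.36982998] [3.14081205e+00 6.02830467e-05 1.58492247e+00] [-0.50125526  0.22695414 -1.62959121] [ 0.06471599  0.07523516 -0.00980786]
690
[ 435.06539796 -729.25025998    2.76698872] [489.0771775  -49.37432792  38.10517914] [18.76632206 24.7952844  32.27583364]
-165 31 [17.9 33.  34.3]
-145 31 [18.8 33.  35.4]
-125 25 [22.2 33.5 35.7]
-105 28 [20.6 34.1 35.4]
-85 28 [20.8 33.6 35.8]
-65 29 [23.3 36.5 37.2]
305 [(224, [450.8, 24.5, 2.5]), (227, [450.8, 22.8, 3.3]), (230, [451.2, 23.4, 10.3]), (233, [451.5, 23.7, 16.1]), (236, [451.7, 23.3, 19.7]), (239, [452.0, 23.6, 24.9])]
312 [(224, [455.2, 25.0, 3.6]), (227, [455.3, 23.9, 6.0]), (230, [455.4, 23.5, 10.3]), (233, [455.6, 23.8, 16.1]), (236, [455.7, 23.1, 19.0]), (239, [455.9, 23.6, 24.8])]
335 [(224, [469.4, 25.0, 3.0]), (227, [469.5, 23.0, 2.9]), (230, [469.2, 23.6, 10.0]), (233, [468.9, 24.2, 16.6]), (236, [468.8, 23.8, 20.3]), (239, [468.6, 23.8, 24.8])]
342 [(224, [473.8, 25.1, 3.2]), (227, [473.8, 23.1, 3.2]), (230, [473.3, 24.1, 11.3]), (233, [473.0, 24.2, 16.6]), (236, [472.9, 23.4, 19.3]), (239, [472.5, 24.1, 25.5])]
```

Call:
arm_command(
  rows=[0, 0, -1, 0, 0, 0, 0, -1, 0, 0, 0, 0, 0, 0, 0],
)

```text
clock: 10.9
eef_pos: [462.5, 14.3, -18.1]
eef_rot: [3.141, 0.0, 1.585]
wrist_force: [-5.4, -0.1, 12.2]
finger_gap: 7.5
```

Call:
arm_command(
  rows=[0, 0, -1, 0, 0, 0, 0, 0, 0, 0],
)

```text
clock: 11.15
eef_pos: [462.5, 14.3, -18.2]
eef_rot: [3.141, 0.0, 1.585]
wrist_force: [-12.3, -0.7, 28.3]
finger_gap: 7.8
```

Fingertips are touching the mat at reported z=-18.2, which means fingertip = reported + 21. I'll back up 1.5 mm and release.

Call:
arm_command(
  rows=[0, 0, 1.5, 0, 0, 0, 0, 0.3, 0, 12, 0, 0, 0, 0, 20, 0, 0, 0, 0, 30, 0, 0, 0, 0, 40],
)

```text
clock: 11.78
eef_pos: [462.4, 14.3, -18.0]
eef_rot: [3.142, 0.0, 1.585]
wrist_force: [0.4, -0.2, 1.2]
finger_gap: 36.8
```

Call:
arm_command(
  rows=[0, 0, 0, 0, 50, 0, 0, 20, 0, 60, 0, 0, 30, 0, 60, 0, -20, 30, 0, 60, 0, -40, 20, 0, 60],
)

```text
clock: 12.4
eef_pos: [462.5, -45.7, 83.2]
eef_rot: [3.141, 0.0, 1.587]
wrist_force: [0.7, -0.5, -0.5]
finger_gap: 60.2
```

Call:
arm_command(
  rows=[0, -50, 0, 0, 60, 0, -10, 0, 0, 60, 0, 0, 0, 0, 60],
)

```text
clock: 12.78
eef_pos: [462.1, -105.7, 81.7]
eef_rot: [-3.141, -0.0, 1.584]
wrist_force: [-0.4, -0.7, -0.7]
finger_gap: 60.1
```

```bash
python3 - <<'E'
from h import *
s=manip.read_state(); print(s['eef_pos'],s['eef_rot'])
w=manip.camera('wrist'); np.savez('w5.npz',**{k:np.array(v) for k,v in w.items()}); cv2.imwrite('pics/w5.png',w['image'])
c=manip.camera('scene'); cv2.imwrite('pics/s5.png',c['image'][100:320,150:480])
E
```

```text
[ 462.06720564 -105.6863212    81.69517176] [-3.14093629e+00 -3.17331208e-04  1.58376276e+00]
```

View pics/w5.png

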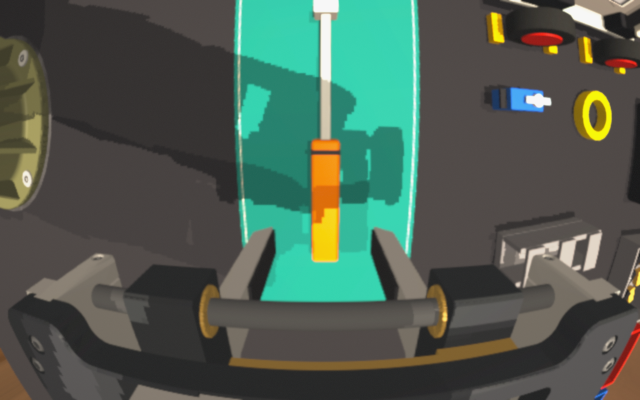

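The tool lies flat on the mat and released, with the handle at (325,140–262) and the tip at (325,8). I'll compute the handle pose.

```bash
python3 - <<'E'
from h import *
w=np.load('w5.npz'); hsv=cv2.cvtColor(w['image'],cv2.COLOR_BGR2HSV)
m=(hsv[...,0]<32)&(hsv[...,1]>170)&(hsv[...,2]>90); m[:130]=0;m[265:]=0;m[:,:300]=0;m[:,350:]=0
v,u=np.nonzero(m); print(v.min(),v.max())
for r in range(v.min(),v.max()+1,12):
    x=u[v==r]; print(r,x.min(),x.max(),fray(w,(x.min()+x.max())/2,r,27).round(1),fpt(w,x.mean(),r))
print('tip',[fpt(w,325,k) for k in (2,6,10,14,40,120)])
E
```

```text
139 260
139 317 318 [456.4 -47.6  27. ] [456.  -49.1   3.5]Traceback (most recent call last):
  File "<stdin>", line 6, in <module>
    return umr_minimum(a, axis, None, out, keepdims, initial, where)
ValueError: zero-size array to reduction operation minimum which has no identity
```

```bash
python3 - <<'E'
from h import *
w=np.load('w5.npz')
for r in (141,145,155,165,180,200,220,240,255,259,261,263):
    hsv=cv2.cvtColor(w['image'],cv2.COLOR_BGR2HSV)[r,300:350]; x=np.nonzero((hsv[:,0]<36)&(hsv[:,1]>120)&(hsv[:,2]>60))[0]+300
    if len(x): print(r,x.min(),x.max(),fray(w,(x.min()+x.max())/2,r,27).round(1),fpt(w,x.mean(),r))
print('tip',[fpt(w,325,k) for k in (2,6,10,14,40,120)])
E
```

```text
141 312 338 [462.5 -49.2  27. ] [462.5 -49.2  27.2]
145 311 339 [462.6 -52.5  27. ] [462.6 -52.5  27. ]
155 311 339 [462.7 -60.8  27. ] [462.7 -60.9  26.7]
165 311 339 [462.8 -69.2  27. ] [462.8 -69.3  26.7]
180 311 338 [462.6 -82.   27. ] [462.6 -81.9  27.4]
200 311 338 [462.8 -99.4  27. ] [462.8 -99.3  27.2]
220 312 338 [ 463.5 -117.3   27. ] [ 463.5 -117.5   26.6]
240 312 338 [ 463.8 -136.1   27. ] [ 463.8 -136.    27.4]
255 312 337 [ 463.6 -150.8   27. ] [460.8 -31.8 282.4]
259 313 337 [ 464.1 -154.9   27. ] [ 464.1 -154.5   27.9]
261 316 334 [ 464.1 -156.9   27. ] [ 464.1 -156.5   27.9]
tip [array([461.1,  70.1,  27.8]), array([461.1,  66.8,  26.6]), array([461.2,  63. ,  26.6]), array([461.2,  60.8,  22.4]), array([461.5,  37.3,  20.6]), array([462.3, -31.9,  21.2])]
```

Call:
arm_command(
  rows=[1, 3, -24, 0, 60, 0, 0, -30, 0, 60, 0, 0, -24, 0, 60, 0, 0, -14, 0, 60, 0, 0, -5, 0, 50],
)

```text
clock: 13.5
eef_pos: [463.2, -102.1, -15.4]
eef_rot: [-3.141, -0.0, 1.586]
wrist_force: [0.4, -0.5, -0.4]
finger_gap: 52.8
```

Call:
arm_command(
  rows=[0, 0, 0, 0, 30, 0, 0, 0, 0, 15, 0, 0, 0, 0, 10, 0, 0, 0, 0, 10, 0, 0, 0, 0, 10],
  newtons=40,
)

```text
clock: 14.12
eef_pos: [463.7, -102.8, -14.5]
eef_rot: [3.141, 0.0, 1.585]
wrist_force: [-0.9, 0.4, 6.2]
finger_gap: 23.5
```

The handle is held (gap 23.5). I'll lift, turn and carry it to about 30 mm in front of the bay mouth.

Call:
arm_command(
  rows=[0, 0, 8, 0, 10, 0, 0, 16, 0, 10, 0, 0, 20, 0, 10, 0, 0, 20, 0, 10, 0, 0, 8, 0, 10],
)

```text
clock: 14.75
eef_pos: [463.8, -102.8, 58.7]
eef_rot: [3.14, 0.001, 1.585]
wrist_force: [0.1, 0.8, -1.9]
finger_gap: 23.9
```

Call:
arm_command(
  rows=[-3, 15, 0, -5, 10, -5, 25, 0, -9, 10, -5, 25, 0, -9, 10, -5, 25, 0, -9, 10, -5, 25, 0, -9, 10],
)

```text
clock: 15.38
eef_pos: [439.9, 13.1, 57.0]
eef_rot: [-3.141, 0.0, 0.864]
wrist_force: [-0.0, -0.3, -0.7]
finger_gap: 23.4
```

Call:
arm_command(
  rows=[-5, 25, 0, -9, 10, -5, 25, 0, -9, 10, -5, 25, 0, -9, 10, -5, 25, 0, -9, 10, -5, 20, 0, -8, 10],
)

```text
clock: 16.0
eef_pos: [414.9, 133.2, 57.1]
eef_rot: [-3.142, 0.0, 0.097]
wrist_force: [1.1, -0.0, -1.5]
finger_gap: 23.7
```

Call:
arm_command(
  rows=[-1, 3, 0, -3, 10, 0, 0, 0, 0, 10, 0, 0, 0, 0, 10],
)

```text
clock: 16.38
eef_pos: [414.3, 135.1, 57.0]
eef_rot: [3.142, 0.0, 0.05]
wrist_force: [-0.3, 0.8, -1.1]
finger_gap: 23.7
```

```bash
python3 - <<'E'
from h import *
s=manip.read_state(); print(s['eef_pos'],s['eef_rot'],s['finger_gap'],s['wrist_force'])
w=manip.camera('wrist'); np.savez('w6.npz',**{k:np.array(v) for k,v in w.items()}); cv2.imwrite('pics/w6.png',w['image'])
c=manip.camera('top');np.savez('t6.npz',**{k:np.array(v) for k,v in c.items()})
s=c['image'][60:220,190:330]; cv2.imwrite('pics/t6.png',cv2.resize(s,None,fx=3.7,fy=3.7,interpolation=2))
P=pts(c)
for r in range(160,186,2): print(r,[(k,*P[r,k].round(0).astype(int).tolist()) for k in range(236,250,3)])
E
```

```text
[414.28227713 135.07843457  57.00570416] [3.14152979e+00 1.83043137e-04 5.00642138e-02] 23.698481999830815 [-0.31538933  0.78294626 -1.07943219]
160 [(236, 623, 169, -1), (239, 622, 160, 3), (242, 623, 151, 3), (245, 624, 143, -2), (248, 624, 134, -3)]
162 [(236, 616, 168, 2), (239, 617, 160, -2), (242, 617, 151, 2), (245, 617, 142, 0), (248, 618, 133, 0)]
164 [(236, 589, 148, 98), (239, 589, 140, 96), (242, 592, 134, 85), (245, 611, 141, 2), (248, 612, 133, -2)]
166 [(236, 583, 147, 101), (239, 583, 139, 99), (242, 585, 133, 91), (245, 605, 142, -1), (248, 605, 132, 3)]
168 [(236, 579, 149, 93), (239, 579, 140, 94), (242, 580, 133, 88), (245, 599, 142, -2), (248, 600, 133, -2)]
170 [(236, 592, 167, 2), (239, 574, 140, 92), (242, 593, 150, 1), (245, 593, 141, -2), (248, 593, 132, 1)]
172 [(236, 587, 168, -2), (239, 568, 140, 91), (242, 587, 150, -1), (245, 587, 141, -1), (248, 588, 132, -2)]
174 [(236, 580, 167, 1), (239, 563, 140, 91), (242, 580, 149, 1), (245, 581, 140, 1), (248, 581, 132, -1)]
176 [(236, 574, 167, -1), (239, 557, 139, 93), (242, 574, 148, 5), (245, 575, 140, 0), (248, 575, 131, 2)]
178 [(236, 569, 167, -2), (239, 551, 139, 92), (242, 569, 149, -3), (245, 569, 140, -2), (248, 570, 132, -4)]
180 [(236, 562, 167, -2), (239, 546, 139, 93), (242, 563, 149, -3), (245, 562, 139, 2), (248, 563, 131, 0)]
182 [(236, 557, 166, -3), (239, 541, 139, 91), (242, 556, 148, 1), (245, 557, 140, -2), (248, 557, 131, -1)]
184 [(236, 550, 166, -2), (239, 535, 138, 93), (242, 550, 148, 0), (245, 551, 139, 1), (248, 551, 130, 0)]
```

View pics/t6.png

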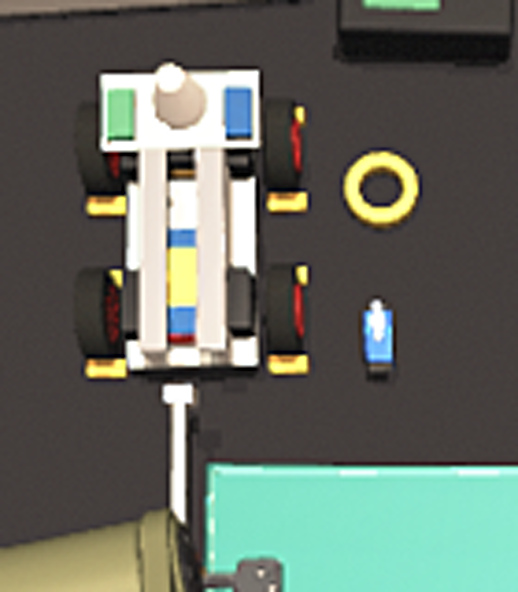

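The tip face is at about x=591, y=140.5, aligned to within a few mm and about 30 mm in front of the mouth. I'll shift +3 in y, go down 35 mm, and start in.

Call:
arm_command(
  rows=[0, 3, -10, 0, 10, 0, 0, -12, 0, 10, 0, 0, -9, 0, 10, 0, 0, -4, 0, 10, 0, 0, 0, 0, 10],
)

```text
clock: 17.1
eef_pos: [414.2, 138.3, 21.7]
eef_rot: [3.141, 0.001, 0.049]
wrist_force: [-0.1, -0.3, -1.3]
finger_gap: 23.5
```

```bash
python3 - <<'E'
from h import *
s=manip.read_state(); print(s['eef_pos'],s['eef_rot'],s['wrist_force'])
for n in ('top','scene'):
    c=manip.camera(n);P=pts(c)
    m=(abs(P[...,0]-575)<25)&(abs(P[...,1]-142)<25)&(P[...,2]>25)&(P[...,2]<80); Q=P[m]
    for x in range(550,600,8):
        k=Q[abs(Q[:,0]-x)<4]
        if len(k): print(n,x,len(k),'y',k[:,1].min().round(1),np.median(k[:,1]).round(1),k[:,1].max().round(1),'z',k[:,2].min().round(1),np.percentile(k[:,2],90).round(1))
    print('max x',Q[:,0].max())
E
```

```text
[414.20792861 138.26984417  21.72086374] [3.14148971e+00 5.35322636e-04 4.90340341e-02] [-0.063219   -0.25475312 -1.28661395]
top 550 4 y 141.0 142.2 145.2 z 50.1 60.3
top 558 9 y 140.8 143.1 146.6 z 54.0 58.6
top 566 9 y 141.3 143.7 146.7 z 51.5 60.0
top 574 6 y 142.0 143.7 147.3 z 53.2 59.4
top 582 32 y 135.6 144.0 155.1 z 41.5 63.9
top 590 15 y 135.7 141.3 155.0 z 42.7 63.2
max x 591.8940150758597
scene 550 6 y 137.8 140.6 145.6 z 45.3 59.4
scene 558 12 y 140.1 141.6 148.4 z 45.1 61.9
scene 566 14 y 139.0 142.5 146.6 z 48.2 61.6
scene 574 11 y 139.2 143.5 146.9 z 46.1 59.6
scene 582 18 y 132.3 137.3 156.9 z 46.5 64.6
scene 590 34 y 134.0 141.4 156.9 z 42.1 65.8
max x 592.733117847871
```

Tip top is at about 63.5, so the axis is about 51, and y is about 144. That is good, so I advance.

Call:
arm_command(
  rows=[8, 0.4, 0, 0, 10, 10, 0.5, 0, 0, 10, 10, 0.5, 0, 0, 10, 6, 0.3, 0, 0, 10, 3, 0.15, 0, 0, 10],
)

```text
clock: 17.82
eef_pos: [451.6, 140.1, 21.9]
eef_rot: [3.142, 0.0, 0.049]
wrist_force: [-0.3, 0.5, -2.3]
finger_gap: 23.5
```

Call:
arm_command(
  rows=[2, 0.1, 0, 0, 10, 2, 0.1, 0, 0, 10, 2, 0.1, 0, 0, 10, 2, 0.1, 0, 0, 10, 2, 0.1, 0, 0, 10],
)

```text
clock: 18.45
eef_pos: [461.4, 140.7, 22.0]
eef_rot: [-3.142, 0.0, 0.049]
wrist_force: [-2.6, -0.1, -1.2]
finger_gap: 24.0
```

Call:
arm_command(
  rows=[2, 0.1, 0, 0, 10, 2, 0.1, 0, 0, 10, 2, 0.1, 0, 0, 10, 2, 0.1, 0, 0, 10, 2, 0.1, 0, 0, 10],
)

```text
clock: 19.08
eef_pos: [471.4, 141.1, 21.9]
eef_rot: [3.142, 0.0, 0.049]
wrist_force: [-4.1, 0.1, -1.8]
finger_gap: 23.4
```

```bash
python3 - <<'E'
from h import *
s=manip.read_state(); print(s['eef_pos'],s['finger_gap'],s['wrist_force'])
c=manip.camera('top');np.savez('t7.npz',**{k:np.array(v) for k,v in c.items()})
hsv=cv2.cvtColor(c['image'],cv2.COLOR_BGR2HSV);P=pts(c)
for r in range(120,160,2): print(r,hsv[r,239].tolist(),P[r,239].round(0).tolist())
E
```

```text
[471.36717744 141.14237802  21.9409715 ] 23.42741270875267 [-4.06731954  0.09982522 -1.76128391]
120 [106, 146, 204] [724.0, 152.0, 67.0]
122 [107, 174, 215] [719.0, 153.0, 64.0]
124 [30, 109, 255] [371.0, -56.0, 1070.0]
126 [30, 105, 255] [706.0, 152.0, 66.0]
128 [30, 105, 255] [701.0, 152.0, 64.0]
130 [30, 104, 255] [695.0, 152.0, 64.0]
132 [30, 104, 255] [689.0, 151.0, 66.0]
134 [30, 104, 255] [683.0, 151.0, 65.0]
136 [30, 104, 255] [677.0, 150.0, 67.0]
138 [30, 118, 255] [671.0, 150.0, 69.0]
140 [106, 166, 221] [665.0, 150.0, 66.0]
142 [106, 142, 217] [660.0, 149.0, 66.0]
144 [106, 143, 220] [654.0, 149.0, 65.0]
146 [107, 168, 126] [648.0, 149.0, 67.0]
148 [0, 0, 255] [643.0, 149.0, 64.0]
150 [0, 0, 255] [637.0, 149.0, 63.0]
152 [0, 0, 255] [632.0, 149.0, 60.0]
154 [0, 0, 255] [627.0, 150.0, 57.0]
156 [0, 0, 255] [621.0, 149.0, 57.0]
158 [0, 0, 255] [615.0, 148.0, 60.0]
```

Pushing at 4 N with the pack moving; the face is at about 648 and home at about 687. I'll continue.

Call:
arm_command(
  rows=[2.5, 0.1, 0, 0, 10, 2.5, 0.1, 0, 0, 10, 2.5, 0.15, 0, 0, 10, 2.5, 0.1, 0, 0, 10, 2.5, 0.1, 0, 0, 10],
)

```text
clock: 19.75
eef_pos: [484.0, 141.7, 22.0]
eef_rot: [-3.142, 0.0, 0.049]
wrist_force: [-4.6, -1.4, -1.8]
finger_gap: 23.9
```

Call:
arm_command(
  rows=[2.5, 0.1, 0, 0, 10, 2.5, 0.15, 0, 0, 10, 2.5, 0.1, 0, 0, 10, 2.5, 0.1, 0, 0, 10, 2.5, 0.15, 0, 0, 10],
)

```text
clock: 20.38
eef_pos: [496.5, 142.3, 22.0]
eef_rot: [-3.142, 0.0, 0.049]
wrist_force: [-4.2, 0.5, -2.2]
finger_gap: 23.8
```

Call:
arm_command(
  rows=[1.5, 0.1, 0, 0, 10, 1.5, 0.05, 0, 0, 10, 1, 0.05, 0, 0, 10, 1, 0.05, 0, 0, 10, 1, 0.05, 0, 0, 10],
)

```text
clock: 21.0
eef_pos: [502.4, 142.6, 22.0]
eef_rot: [-3.142, -0.0, 0.049]
wrist_force: [-3.8, -0.0, -1.2]
finger_gap: 23.8
```

```bash
cat > f.py <<'E'
from h import *
def face():
    s=manip.read_state(); print(s['eef_pos'].round(1),s['finger_gap'].round(1),s['wrist_force'].round(1))
    c=manip.camera('top');hsv=cv2.cvtColor(c['image'],cv2.COLOR_BGR2HSV)
    for n,c2 in (('t6',np.load('t6.npz')),('now',c)):
        h=cv2.cvtColor(c2['image'],cv2.COLOR_BGR2HSV)[90:165,238:242].astype(int)
        blue=(abs(h[...,0]-106)<8)&(h[...,1]>100)&(h[...,2]>100); yel=(abs(h[...,0]-30)<6)&(h[...,1]>80)
        b=np.nonzero(blue.any(1))[0]+90; y=np.nonzero(yel.sum(1)>2)[0]+90
        print(n,'blue',b.tolist(),'yel',y.min(),y.max(),ray(c2,239,b.max()+.5,66).round(1),ray(c2,239,(y.min()+y.max())/2,66).round(1))
if __name__=='__main__': face()
E
python3 f.py
```

```text
Traceback (most recent call last):
  File "f.py", line 10, in <module>
    if __name__=='__main__': face()
                             ~~~~^^
  File "f.py", line 3, in face
    s=manip.read_state(); print(s['eef_pos'].round(1),s['finger_gap'].round(1),s['wrist_force'].round(1))
                                                      ^^^^^^^^^^^^^^^^^^^^^
AttributeError: 'float' object has no attribute 'round'
```

Not at the stop yet. I'll creep on at 1 mm per row, watching the force.

Call:
arm_command(
  rows=[1, 0.05, 0, 0, 10, 1, 0.05, 0, 0, 10, 1, 0.05, 0, 0, 10, 1, 0.05, 0, 0, 10],
)

```text
clock: 21.5
eef_pos: [506.4, 142.8, 22.0]
eef_rot: [-3.142, -0.0, 0.049]
wrist_force: [-3.5, -0.3, -1.3]
finger_gap: 23.8
```

```bash
sed -i "s/s\['finger_gap'\].round(1)/s['finger_gap']/" f.py; python3 f.py
```

```text
[506.4 142.8  22. ] 23.751816577068414 [-3.5 -0.3 -1.3]
t6 blue [122, 123, 124, 125, 143, 144, 145, 146, 147, 148, 149] yel 127 141 [637.9 148.4  66. ] [683.  150.6  66. ]
now blue [106, 107, 108, 109, 110, 128, 129, 130, 131, 132, 133, 134] yel 112 160 [681.6 150.5  66. ] [677.2 150.3  66. ]
```

Call:
arm_command(
  rows=[0.8, 0.04, 0, 0, 10, 0.8, 0.04, 0, 0, 10, 0.8, 0.04, 0, 0, 10],
)

```text
clock: 21.92
eef_pos: [508.8, 142.9, 22.0]
eef_rot: [-3.142, -0.0, 0.049]
wrist_force: [-4.6, 0.5, -1.0]
finger_gap: 23.7
```

Call:
arm_command(
  rows=[0.7, 0.04, 0, 0, 10, 0.7, 0.04, 0, 0, 10],
)

```text
clock: 22.18
eef_pos: [509.6, 143.0, 21.8]
eef_rot: [3.141, 0.001, 0.049]
wrist_force: [-8.4, -0.2, -0.2]
finger_gap: 23.9
```

Call:
arm_command(
  rows=[0.6, 0.03, 0, 0, 10, 0.6, 0.03, 0, 0, 10],
)

```text
clock: 22.42
eef_pos: [509.5, 142.9, 21.3]
eef_rot: [3.141, 0.004, 0.049]
wrist_force: [-15.7, -0.8, 0.9]
finger_gap: 23.6
```

The force jumped with TCP stalled at 509.5, so the pack is against its stop. I'll back straight out.

Call:
arm_command(
  rows=[-2, -0.1, 0, 0, 10, -6, -0.3, 0, 0, 10, -12, -0.6, 0, 0, 10, -16, -0.8, 0, 0, 10, -16, -0.8, 0, 0, 10],
)

```text
clock: 23.05
eef_pos: [458.4, 140.4, 22.1]
eef_rot: [-3.142, -0.001, 0.049]
wrist_force: [-0.3, 0.3, -1.0]
finger_gap: 23.7
```

Call:
arm_command(
  rows=[-16, -0.8, 0, 0, 10, -16, -0.8, 0, 0, 10, -14, -0.7, 0, 0, 10, -6, -0.3, 0, 0, 10, 0, 0, 0, 0, 10],
)

```text
clock: 23.68
eef_pos: [407.3, 137.9, 22.2]
eef_rot: [-3.142, -0.001, 0.049]
wrist_force: [0.0, 0.9, -0.8]
finger_gap: 23.8
```

```bash
python3 f.py; python3 - <<'E'
from h import *
c=manip.camera('top'); cv2.imwrite('pics/t8.png',cv2.resize(c['image'][60:220,190:330],None,fx=3.7,fy=3.7,interpolation=2))
P=pts(c); Q=P[(abs(P[...,0]-560)<45)&(abs(P[...,1]-142)<25)&(P[...,2]>35)&(P[...,2]<90)]
for x in range(530,605,12):
    k=Q[abs(Q[:,0]-x)<6]
    if len(k): print(x,len(k),np.median(k[:,1]).round(1),np.percentile(k[:,2],[50,90]).round(1))
E
```

```text
[407.3 137.9  22.2] 23.769763509676945 [ 0.   0.9 -0.8]
t6 blue [122, 123, 124, 125, 143, 144, 145, 146, 147, 148, 149] yel 127 141 [637.9 148.4  66. ] [683.  150.6  66. ]
now blue [105, 106, 107, 108, 109, 127, 128, 129, 130, 131, 132] yel 111 125 [687.4 150.8  66. ] [730.2 152.9  66. ]
530 16 143.1 [57.9 61. ]
542 16 143.9 [57.4 59.5]
554 16 144.4 [57.6 59.6]
566 14 143.8 [57.  58.8]
578 42 143.4 [62.2 65.6]
```

View pics/t8.png

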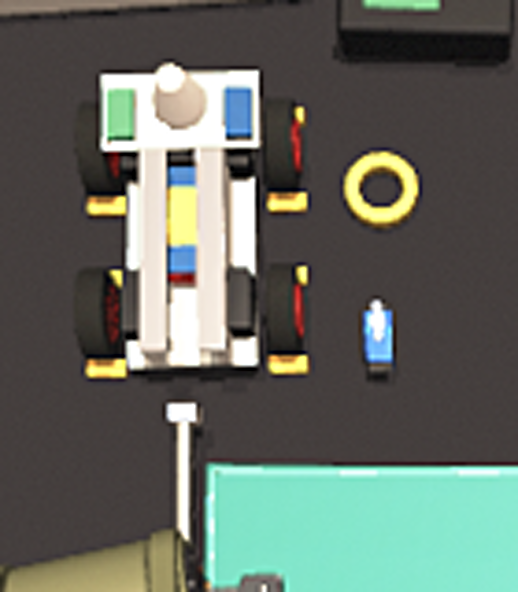

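The pack is home: red face at x≈687, about 65 mm inside the mouth and moved about 48 mm, with nothing else disturbed. Now I return the tool to the mat.

Call:
arm_command(
  rows=[0, 0, 8, 0, 10, 0, 0, 14, 0, 10, 0, 0, 14, 0, 10, 3, -10, 4, 4, 10, 5, -22, 0, 8, 10],
)

```text
clock: 24.4
eef_pos: [415.9, 105.9, 63.4]
eef_rot: [3.141, -0.002, 0.263]
wrist_force: [-0.5, 0.6, -1.9]
finger_gap: 23.9
```

Call:
arm_command(
  rows=[6, -25, 0, 9, 10, 6, -25, 0, 9, 10, 6, -25, 0, 9, 10, 6, -25, 0, 9, 10, 6, -25, 0, 9, 10],
)

```text
clock: 25.02
eef_pos: [445.8, -20.0, 63.0]
eef_rot: [3.141, -0.0, 1.049]
wrist_force: [-0.1, 0.6, -2.5]
finger_gap: 23.7
```

Call:
arm_command(
  rows=[6, -25, 0, 9, 10, 6, -25, 0, 9, 10, 5, -20, 0, 8, 10, 2, -12, 0, 4, 10, 0, 0, 0, 0.6, 10],
)

```text
clock: 25.65
eef_pos: [464.6, -101.7, 62.7]
eef_rot: [3.141, 0.0, 1.577]
wrist_force: [-0.1, -0.7, -2.0]
finger_gap: 23.5
```

Call:
arm_command(
  rows=[0, 0, 0, 0, 10, 0, 0, -20, 0, 10, 0, 0, -20, 0, 10, 0, 0, -18, 0, 10, 0, 0, -8, 0, 10],
)

```text
clock: 26.28
eef_pos: [464.0, -100.5, -4.5]
eef_rot: [-3.141, -0.0, 1.578]
wrist_force: [0.8, 0.2, -1.9]
finger_gap: 24.0
```

Call:
arm_command(
  rows=[0, 0, -4, 0, 10, 0, 0, -3, 0, 10, 0, 0, -1.5, 0, 10, 0, 0, 0, 0, 10],
)

```text
clock: 26.78
eef_pos: [464.4, -101.2, -12.3]
eef_rot: [3.141, 0.0, 1.578]
wrist_force: [0.8, 0.5, -1.6]
finger_gap: 23.7
```

Call:
arm_command(
  rows=[0, 0, -1, 0, 10, 0, 0, 0, 0, 10],
)

```text
clock: 27.02
eef_pos: [464.3, -101.2, -13.5]
eef_rot: [3.142, 0.0, 1.578]
wrist_force: [0.2, 0.2, -1.7]
finger_gap: 23.5
```

Call:
arm_command(
  rows=[0, 0, -0.8, 0, 10, 0, 0, 0, 0, 10],
)

```text
clock: 27.28
eef_pos: [464.3, -101.1, -14.3]
eef_rot: [-3.142, -0.0, 1.578]
wrist_force: [0.3, -0.5, -1.6]
finger_gap: 23.7
```

Call:
arm_command(
  rows=[0, 0, 0, 0, 27, 0, 0, 0, 0, 34, 0, 0, 0, 0, 44, 0, 0, 0, 0, 54, 0, 0, 0, 0, 60],
)

```text
clock: 27.9
eef_pos: [464.3, -101.1, -14.3]
eef_rot: [3.142, 0.0, 1.578]
wrist_force: [-0.1, -0.2, 0.1]
finger_gap: 58.5
```

Call:
arm_command(
  rows=[0, 0, 10, 0, 60, 0, 0, 25, 0, 60, 0, 0, 35, 0, 60, 0, 0, 35, 0, 60, 0, 0, 0, 0, 60],
)

```text
clock: 28.52
eef_pos: [465.6, -101.5, 93.5]
eef_rot: [3.137, 0.001, 1.578]
wrist_force: [-0.3, 0.2, -0.2]
finger_gap: 60.1
```

Call:
arm_command(
  rows=[-20, -30, 25, 0, 60, -20, -30, 25, 0, 60, -20, -30, 10, 0, 60, 0, 0, 0, 0, 60, 0, 0, 0, 0, 60],
)

```text
clock: 29.15
eef_pos: [404.2, -190.6, 150.0]
eef_rot: [-3.141, -0.001, 1.578]
wrist_force: [0.4, 1.2, 0.1]
finger_gap: 59.8
```

```bash
python3 f.py; python3 - <<'E'
from h import *
print(manip.read_state()['clock'])
w=manip.camera('wrist'); c=manip.camera('scene'); cv2.imwrite('pics/fin.png',c['image'])
hsv=cv2.cvtColor(w['image'],cv2.COLOR_BGR2HSV)
m=((abs(hsv[...,0].astype(int)-13)<8)&(hsv[...,1]>170)&(hsv[...,2]>90)).astype(np.uint8)
n,l,st,_=cv2.connectedComponentsWithStats(m); print(st[st[:,4]>150])
hs=cv2.cvtColor(c['image'],cv2.COLOR_BGR2HSV);P=pts(c)
Q=P[(P[...,2]>8)&(P[...,2]<60)&(abs(P[...,0]-464)<60)&(P[...,1]>-215)&(P[...,1]<130)]
for y in range(-170,90,20):
    k=Q[abs(Q[:,1]-y)<10]
    if len(k): print(y,len(k),np.median(k[:,0]).round(1),np.percentile(k[:,2],90).round(1))
print(Q.min(0),Q.max(0))
E
```

```text
[ 404.2 -190.6  150. ] 59.81765026400078 [0.4 1.2 0.1]
t6 blue [122, 123, 124, 125, 143, 144, 145, 146, 147, 148, 149] yel 127 141 [637.9 148.4  66. ] [683.  150.6  66. ]
now blue [105, 106, 107, 108, 109, 127, 128, 129, 130, 131, 132] yel 111 125 [687.4 150.8  66. ] [730.2 152.9  66. ]
29.2
[[     0      0    640    400 254645]
 [   367     67     22     92    939]
 [   146    216     53     39    234]]
-170 6 478.5 9.9
-150 84 470.3 29.1
-130 68 471.5 29.0
-110 70 472.2 30.1
-90 69 469.3 30.1
-70 67 470.0 29.9
-50 45 469.2 30.1
-30 37 468.0 25.1
-10 30 468.3 25.7
10 30 467.0 25.2
30 31 467.9 24.8
50 27 467.7 24.9
70 48 470.2 29.3
[ 404.89183251 -209.46202541    8.01638667] [522.15315968 127.6166032   32.56024256]
```

View pics/fin.png

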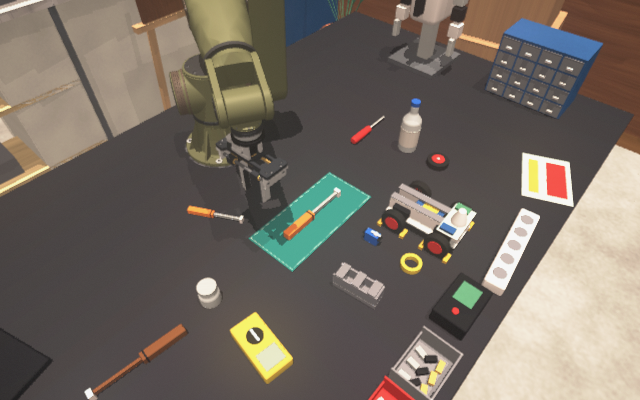

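The final view shows the tool flat and wholly on the mat, from handle (298,222) to tip (337,192). The holder is empty, the bystanders are in place and the gripper is clear. I'm handing in.

```bash
python3 -c "
from cell import manip; print(manip.sign_off())"
```

```text
the job is handed in; nothing more can be done
None
```

I carried out the whole job in the order asked and handed it in at about 29 s of the 72 s allowed. I drew the tool out by its shank, laid it on the mat and let go. I then took it again by its orange handle, pushed the pack home and laid the tool back on the mat.

**Last checks:**
- **Pack:** its face sits at x≈687, about 65 mm inside the bay mouth. It slid under about 4 N. At the stop the arm stalled at about 16 N, and I backed off. The top view read the same after I let go of the tool.
- **Tool:** it lies level and wholly on the mat, from about y=-157 to y=+75 along the mat's length. The gripper is clear of everything.
- **Bystanders:** they look unmoved in the final view. I judged that by eye and did not measure each one.

**What went wrong or disagreed:**
- **First grasp missed:** the fingers closed above the shank. Both cameras put the real fingertips about 21–24 mm above the reported TCP height, not 11 mm below it as stated. I corrected for this by sight; the missed grasp moved nothing.
- **Fingertips pressed the mat:** when I first laid the tool down, they touched it with about 28 N, so I raised them a little before opening. That left the tool a drop of about 3 mm onto the mat.
- **Height reading:** the last scene view put the tool's top 2–3 mm higher than expected. It read the same along the whole length, so I took it as camera calibration error, not tilt.

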